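Pull the released battery pack for the serving scale

ROBOT

A 6-joint arm with a two-finger parallel gripper is mounted at the origin on the work surface. World frame = base frame: x ahead of the robot, y to its left, z up, the work surface at z = 0. Lengths are in mm, angles in degrees, forces in N, time in s.
With the tool pointing down it reaches from about 300 to 850 mm from the base axis. Payload 4.2 kg.
Tool frame: the origin (TCP) lies midway between the tips of the shut fingers; the grasp point (between the pads) lies 19 mm behind it (env.grasp_offset is the distance from the TCP to the grasp point, in mm); z points along the fingers, y is the line along which they close (so a half turn about z gives the same grasp; the last joint's range is limited). The gripper opens to 91 mm and grips with 3 to 60 N. Pads are 32 mm wide; open, the fingers measure 118 mm over their backs; the gripper's body (76 mm by 178 mm) begins 60 mm behind the grasp point.
Start: joints at [-70.989, 18.312, 89.639, -0, 72.044, -1.146], TCP at [198.142, -539.799, 213.976] pointing down, gripper open.
Joint ranges: [-177.97, 177.97], [-48.28, 115.42], [12.27, 149.76], [-77.06, 257.06], [2.81, 150.46], [-146.56, 146.56]. Speed limits (degrees/s): [147.25, 147.25, 180, 180, 180, 180].

INTERFACE

Orientations are given as [roll, pitch, yaw] about the fixed x, y, z axes, in that order (R = Rz(yaw) Ry(pitch) Rx(roll)).
In Python, from workcell import env, optics gives the robot as it stands. The module is installed in compiled form; this text tells all that it offers.
- The arm moves only by the tool send_rows, never from a script. Its argument "targets" is a list that holds one entry, the list of rows, each a list of 7 numbers: the turn, a rotation vector about the world's x, y, z scaled (see below), then the shift along the world's x, y, z scaled (see below), then the closure, from -1 (fully open) to 1 (shut). In form: [[[rx, ry, rz, x, y, z, gripper], ...]]. A call has 1 to 12 rows; each row shifts and turns the commanded pose from where the row before left it; what a row does not reach is not made up. The controller multiplies each number of a shift by 0.2 m and each number of a turn by pi/2 rad. A row lasts 1/10 s, in which the tool goes at most 50 mm and 8.59 degrees, less where a joint would pass 70% of its speed; a pose out of reach is approached as far as the arm can. A call with a number of a shift or a turn outside -1 to 1 is refused whole. A call with a gripper value outside its range is refused whole. The fingers move at their own pace and stop on an object; "grip_force" is the grip in N (left out, the last holds). Time passes only in rows, so rows that do not move let the fingers close. It gives the time, the measured TCP pose, the force, the opening and the grip force at its end, in the units of the state.
- env.state(): the state, without advancing time (a new reading comes with each control period).
- optics.grab_frame(name): name is "scene" or "top" or "wrist"; returns (picture, depth): 480x640x3 uint8, red, green, blue; 480x640 float32, mm along the optical axis (not along the pixel's ray), 0 where there is no reading.
- optics.camera_info(name): a dict with "camera_matrix" (3x3 intrinsics, pixels), "k1" (the pictures are not rectified: a ray, as slopes to the right and down, at radius r is drawn at 1 + k1 r^2 times it, then the intrinsics apply), "R" (3x3) and "t" (3): a world point X has camera coordinates R X + t; the wrist camera has in their place "mount" (4x4, takes a point from camera to tool coordinates, whose origin is the TCP and whose axes are the flange's). Camera axes: x right, y down, z forward; pixel columns grow to the right and rows downward; lengths in mm; the calibration is good to about 2 mm. A picture is of the moment at which its call begins: read the wrist's pose just before it. camera_info takes no time and is no camera call.
- env.job_done(): hands the job in; it is judged then, once.
Trained networks look in the newest picture that a camera, given by its name, has taken for a name from the list of things; names that differ only in an ending like _2 or _b are one class to them, and where a whole thing is asked for, a point or a joint stands for the part that bears it (a point fixed in the world has none). Each returns a list of dicts, best first, with "conf" (0 to 1); they miss things now and then, are a little off and sometimes report something else, mostly with a low value. They report only what shows in the picture. A call takes as long as a camera call. They do not tell look-alikes from the thing itself.
- optics.silhouettes(camera, name): "mask" (480x640 bool, what is visible of it) and "at" ([column, row] in pixels, amid what is visible of it).
- optics.place_of(camera, name): "at" ([column, row] in pixels: a listed point, or the origin of a listed thing).
The state is a dict: "time_s": time; "qpos": joint angles; "qvel": joint speeds; "effort": joint torques, N m; "ee_pos": TCP position; "ee_rot": TCP orientation; "force": force on the tool from outside, world axes, zero at the start; "torque": the same for the moment, N m; "gripper_width": finger opening in mm; "gripper_force": force on a finger pad.
Only numpy, scipy, OpenCV 4.12 (cv2) and the standard library are available. Lean on these libraries where they do the work, as an engineer would, in place of code of your own. Each camera call takes 0.05 s, during which the arm holds its last target. There are 200 camera calls.

TASK

The serving scale on the sweet counter needs a battery pack. The charger secretly locks one of its two packs in; feel which one is released by tugging gently, pull that one straight up out of its well through the click of its sprung catch, and set it down upright (foot down, not dropped) inside the green kerb of the shoe in front of the scale, then let go. Do not force a pack that holds fast: leave it fully home in its well, and do not disturb the other things on the counter.

Things in the scene. Friction and masses are not known exactly. Their poses are not given: they have to be found in the camera images.
- charger: black and grey two-well charger, fixed, 66 (x) x 250 (y) x 57 (z, rim height) mm. Origin: centre of its underside. Wells at y = +65 mm and -65 mm, each 40 x 72 mm, 45 mm deep, open upward. A hidden bar locks one of the wells, never both (rarely neither); nothing to be seen tells which. Pulling or pressing a pack against the charger with over 45 N spoils it.
- well_a (a point): centre of the floor of the charger's +y well, 12 mm above the counter. In each well a sprung catch holds the pack's waist: a released pack gives way with a click in the first 8 mm of pull, at 8 to 16 N upward, its weight included, and is clear of the well after 45 mm.
- well_b (a point): centre of the floor of the charger's -y well, 12 mm above the counter. In whichever well is locked, the pack rises only about 2 mm and then holds fast, against well over 20 N.
- pack_a: one of two like battery packs: orange block on a black foot, 36 (x) x 70 (y) x 130 (z) mm, 0.3 to 0.55 kg. Origin: centre of its underside, z up. Waisted (46 mm in y) from 14 to 34 mm up, flat-sided above. Starts in well_a, axes along the charger's, 85 mm above the rim. Grip across its 36 mm above the rim; it can swing in the grip.
- pack_b: one of two like battery packs: orange block on a black foot, 36 (x) x 70 (y) x 130 (z) mm, 0.3 to 0.55 kg. Origin: centre of its underside, z up. Waisted (46 mm in y) from 14 to 34 mm up, flat-sided above. Starts in well_b, axes along the charger's, 85 mm above the rim. Grip across its 36 mm above the rim; it can swing in the grip.
- scale: white serving scale with steel pan, fixed. Origin: on the counter under the centre of its shoe, which lies in front (-x) of it. Scale body from x = 39 to 229 mm, 190 mm wide in y, 67 mm high with the pan; a display 135 mm high stands at x = 236 mm.
- shoe (a point): centre of the floor of the scale's shoe, 10 mm above the counter, axes along the scale's. The floor, 54 (x) x 88 (y) mm, is ringed by a green kerb 14 mm high above it; a pack stands inside with its 36 mm along x and 70 mm along y, either way round, with 9 mm to spare on each side.
- jar_red: bystander, leave it alone: red lidded jar, radius 42, 150 mm high, origin at the centre of its underside
- jar_yellow: bystander, leave it alone: yellow lidded jar, radius 42, 130 mm high, origin at the centre of its underside
- dish: bystander, leave it alone: small white bowl, rim radius 38, 35 mm high, origin at the centre of its underside
- tongs: bystander, leave it alone: tongs with black arms lying along their x, 200 mm long, 46 wide, 12 high, origin mid-length on the counter
- scoop: bystander, leave it alone: aluminium scoop lying along its x, 175 mm long, 60 wide, 35 high, origin between handle and pan on the counter
- tin: bystander, leave it alone: blue tin, radius 33, 90 mm high, origin at the centre of its underside
Not all that is in view belongs to the job. What is shaped like the pack_a but blue or yellow is not meant.

How it is judged:
By the outcome, as a careful person would: the job done as asked, in the order asked, and still so for the second after the job is handed in, with the robot touching nothing.
It also fails if it takes over 56 s, if anything falls off the work surface, if the arm or the gripper's body presses on something with over 40 N, if the wrist force passes 120 N, or if a joint passes its speed limit or range.

## Working session

There is one attempt and no reset: what is moved stays moved. The work goes in short steps, Python scripts to look and compute and a tool call to move; the robot and the scene stay as the last step left them, time stands still between calls to the robot, and variables do not carry over. Pictures are saved under pics/ and viewed, at most 10 in all, crops included, and the job is handed in when it is done.

Besides the shell and the picture viewer there is one more tool, called after ">>>" by a JSON object that holds its "api" and its "payload", one argument or row to a line. send_rows: Moves the arm, as the interface text tells. Its arguments: {"type":"object","properties":{"targets":{"type":"array"},"grip_force":{"type":"number"}},"required":["targets"]}

```bash
mkdir -p pics
cat > h.py <<'E'
import numpy as np, cv2
from workcell import env, optics
def snap(c,fn=None):
    s=env.state(); p,d=optics.grab_frame(c)
    if fn: cv2.imwrite(fn,p[:,:,::-1])
    return s,p,d
def pose(c,s=None):
    i=optics.camera_info(c); K=np.array(i["camera_matrix"])
    if "R" in i:
        R=np.array(i["R"]);t=np.array(i["t"]); return K,i["k1"],R.T,-R.T@t
    from scipy.spatial.transform import Rotation as Ro
    M=np.array(i["mount"]); W=Ro.from_euler('xyz',s["ee_rot"],degrees=True).as_matrix()
    return K,i["k1"],W@M[:3,:3],W@M[:3,3]+np.array(s["ee_pos"])
def ray(uv,K,k1):
    uv=np.atleast_2d(uv).astype(float)
    q=np.c_[(uv[:,0]-K[0,2])/K[0,0],(uv[:,1]-K[1,2])/K[1,1]]; p=q.copy()
    for _ in range(20): p=q/(1+k1*(p**2).sum(1,keepdims=True))
    return np.c_[p,np.ones(len(p))]
def onplane(c,uv,z,s=None):
    K,k,R,o=pose(c,s); d=ray(uv,K,k)@R.T
    return o+d*((z-o[2])/d[:,2])[:,None]
def cloud(c,d,s=None,mask=None):
    m=d>0
    if mask is not None: m&=mask
    v,u=np.nonzero(m); K,k,R,o=pose(c,s)
    return (ray(np.c_[u,v],K,k)*d[v,u][:,None])@R.T+o,u,v
E
python3 - <<'E'
from h import *
np.set_printoptions(precision=1,suppress=True)
print(env.state())
for c in("top","scene"):
    s,p,d=snap(c,f"pics/{c}1.png")
    for n in("pack_a","charger","scale","well_a","shoe"):
        for r in (optics.place_of(c,n))[:4]: print(c,n,np.array(r["at"]),round(r["conf"],2),onplane(c,r["at"],{"well_a":12,"shoe":10,"pack_a":12}.get(n,0)))
E
```

```text
{'time_s': 0.0, 'qpos': array([-71. ,  18.4,  89.7,   0. ,  72. ,  -1.1]), 'qvel': array([-0. , -0. ,  0.1,  0. , -0.1,  0.1]), 'effort': array([  0. , -41.2, -23.2,   0.1,   0. ,  -0. ]), 'ee_pos': array([ 198. , -539.3,  213.1]), 'ee_rot': array([-179.9,   -0. ,   20.2]), 'force': array([0.4, 0.6, 0.9]), 'torque': array([0., 0., 0.]), 'gripper_force': 0.0, 'gripper_width': 91.63486011577476}
top pack_a [224.3 253.8] 0.95 [[523.9 297.2  12. ]]
top pack_a [281.4 215.4] 0.83 [[639.  126.4  12. ]]
top pack_a [193.1 216. ] 0.8 [[638.5 393.5  12. ]]
top pack_a [215.9 295.8] 0.74 [[398.4 321.5  12. ]]
top charger [246.  260.1] 0.83 [[505.7 233.4   0. ]]
top charger [392.7 261.1] 0.4 [[ 501.7 -207.4    0. ]]
top scale [393.7 261. ] 0.79 [[ 502.  -210.4    0. ]]
top well_a [267.2 256.7] 0.76 [[515.  168.4  12. ]]
top well_a [222.9 254. ] 0.59 [[523.3 301.4  12. ]]
top shoe [396.3 262.1] 0.96 [[ 498.1 -216.9   10. ]]
top shoe [393.4 260.8] 0.42 [[ 502.  -208.3   10. ]]
scene pack_a [361.4 163.2] 0.89 [[418.3 307.4  12. ]]
scene pack_a [392.6 240.1] 0.88 [[653.  117.2  12. ]]
scene pack_a [386.1 178.1] 0.67 [[511. 300.  12.]]
scene pack_a [418.6 208.7] 0.59 [[647.8 255.   12. ]]
scene charger [375.  196.8] 0.83 [[522.6 228.2   0. ]]
scene scale [268.7 302.7] 0.88 [[ 522.9 -220.3    0. ]]
scene scale [406.  145.6] 0.6 [[472.8 470.9   0. ]]
scene well_a [392.9 178.3] 0.91 [[526.8 311.6  12. ]]
scene well_a [365.6 204.5] 0.9 [[524.8 177.5  12. ]]
scene shoe [267.5 299.4] 0.95 [[ 519.4 -219.5   10. ]]
scene shoe [376.2 198.7] 0.3 [[534.2 215.7  10. ]]
```

View pics/top1.png

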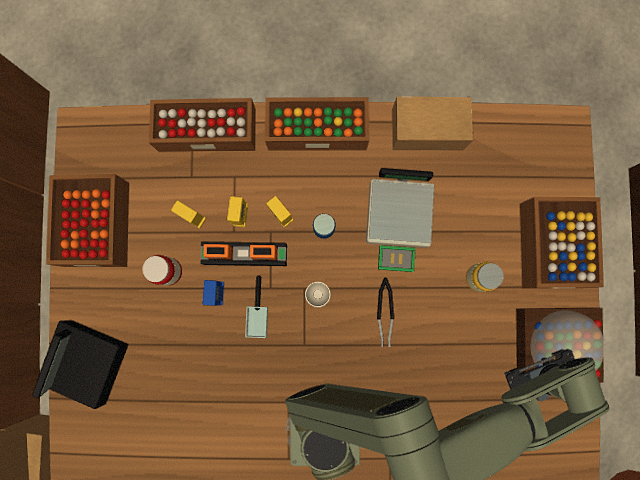

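View pics/scene1.png

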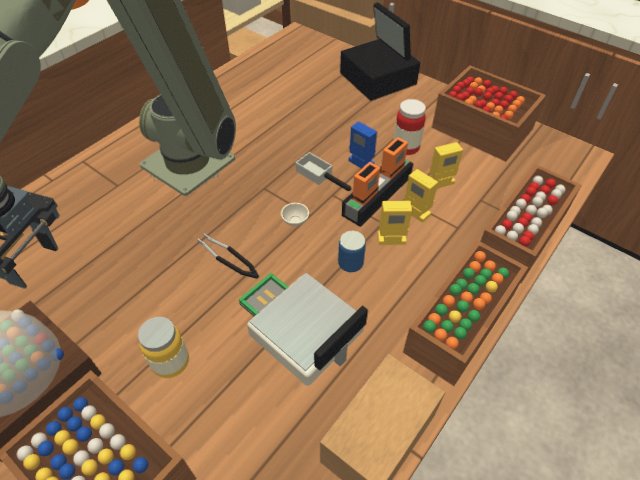

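The candidates are orange packs at top (216,252) and (264,252), which sit in the charger. The blue one (212,292) and the yellow ones (187,213), (237,211) and (280,210) are look-alikes. Only the two orange ones in the wells fit the description. Next I measure them and make the crop.

Run:
```python
from h import *
np.set_printoptions(precision=1,suppress=True)
for c in("top","scene"):
    s,p,d=snap(c)
    if c=="top": cv2.imwrite("pics/crop1.png",cv2.resize(p[225:310,180:440,::-1],None,fx=3,fy=3,interpolation=cv2.INTER_CUBIC))
    P,u,v=cloud(c,d,s); 
    hsv=cv2.cvtColor(p,cv2.COLOR_RGB2HSV)[v,u]
    for nm,m in {"topA":(P[:,2]>128)&(P[:,2]<155)&(abs(P[:,0]-515)<45)&(abs(P[:,1]-300)<60),
      "topB":(P[:,2]>128)&(P[:,2]<155)&(abs(P[:,0]-515)<45)&(abs(P[:,1]-170)<60),
      "rim":(P[:,2]>48)&(P[:,2]<66)&(abs(P[:,0]-515)<70)&(abs(P[:,1]-235)<145),
      "kerb":(hsv[:,0]>45)&(hsv[:,0]<85)&(hsv[:,1]>120)&(abs(P[:,0]-505)<70)&(abs(P[:,1]+215)<80)&(P[:,2]>-5)&(P[:,2]<45)}.items():
        Q=P[m]; 
        if len(Q)<5: print(c,nm,len(Q)); continue
        print(c,nm,len(Q),"medz",np.median(Q[:,2]),cv2.minAreaRect(Q[:,:2].astype(np.float32)),Q[:,:2].min(0),Q[:,:2].max(0))
```

```text
top topA 319 medz 141.69543569803795 ((524.0654296875, 300.233154296875), (36.514835357666016, 68.2398910522461), 0.3266329765319824) [505.8 266.2] [542.4 334.4]
top topB 325 medz 141.78696109669272 ((521.7770385742188, 170.7698974609375), (67.49889373779297, 34.27503204345703), 89.71476745605469) [504.6 137.1] [539.1 204.6]
top rim 1074 medz 57.04017406189121 ((523.6145629882812, 236.27731323242188), (249.3697509765625, 67.21574401855469), 88.80127716064453) [490.1 112. ] [558.9 360.5]
top kerb 303 medz 22.84978338059932 ((493.4779052734375, -214.7838134765625), (105.4570541381836, 102.8901138305664), 85.8602066040039) [ 444.7 -269.5] [ 548.  -161.2]
scene topA 308 medz 141.5713008136084 ((526.837646484375, 299.60430908203125), (74.00568389892578, 39.54021453857422), 87.7502212524414) [506.4 262.5] [547.  336.5]
scene topB 350 medz 141.25546555278538 ((524.3916015625, 170.14617919921875), (73.88069915771484, 38.330665588378906), 87.19925689697266) [505.4 133.3] [543.8 207.8]
scene rim 881 medz 56.80594683234813 ((502.40179443359375, 237.13778686523438), (258.6514892578125, 115.23381042480469), 89.6470718383789) [445.2 107.6] [560.5 366.2]
scene kerb 302 medz 22.773107188400104 ((504.9642639160156, -218.72760009765625), (104.30416870117188, 59.50940704345703), 85.20421600341797) [ 472.8 -272.3] [ 537.4 -164.8]
```

View pics/crop1.png

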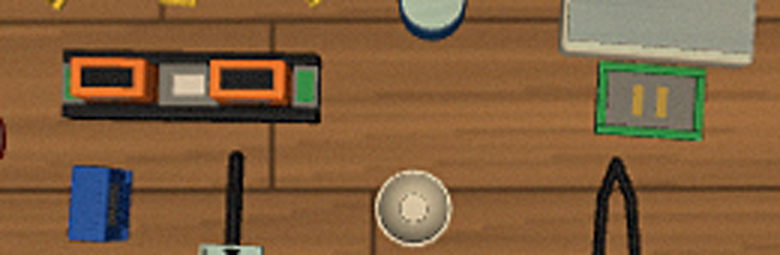

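The crop confirms two orange packs in the black and grey charger, at crop (110,78) and (247,78), and the empty green-kerbed shoe at (650,100). I'll go above the shoe first for a close look.

>>> {"api": "send_rows", "payload": {
  "targets": [
    [[0,0,0.072,0.15,0.16,0.05,-1],[0,0,0.072,0.15,0.16,0.05,-1],[0,0,0.072,0.15,0.16,0.05,-1],[0,0,0.072,0.15,0.16,0.05,-1],[0,0,0.072,0.15,0.16,0.05,-1],[0,0,0.072,0.15,0.16,0.05,-1],[0,0,0.072,0.15,0.16,0.05,-1],[0,0,0.072,0.15,0.16,0.05,-1],[0,0,0.072,0.15,0.16,0.05,-1],[0,0,0.072,0.15,0.16,0.05,-1],[0,0,0,0,0,0,-1],[0,0,0,0,0,0,-1]]
  ]
}}

```text
time_s: 1.9
ee_pos: [498.5, -219.2, 313.9]
ee_rot: [-180.0, 0.0, 85.0]
force: [0.2, -0.2, -0.7]
gripper_width: 91.6
gripper_force: 0.0
```

```bash
cat > shoe.py <<'E'
from h import *
np.set_printoptions(precision=1,suppress=True)
import sys
s,p,d=snap("wrist",sys.argv[1]); print(s["time_s"],s["ee_pos"],s["ee_rot"],s["force"])
hsv=cv2.cvtColor(p,cv2.COLOR_RGB2HSV)
m=((hsv[...,0]>45)&(hsv[...,0]<85)&(hsv[...,1]>110)).astype(np.uint8)
n,l,st,_=cv2.connectedComponentsWithStats(m); k=1+st[1:,4].argmax(); print(st[k])
v,u=np.nonzero(l==k); P,uu,vv=cloud("wrist",d,s,l==k); print("medz",np.median(P[:,2]))
W=onplane("wrist",np.c_[u,v],24,s); print("outer rect",cv2.minAreaRect(W[:,:2].astype(np.float32)))
Q=P[(abs(P[:,2]-np.median(P[:,2]))<6)]; print("depth rect",cv2.minAreaRect(Q[:,:2].astype(np.float32)))
r=optics.place_of("wrist","shoe")
for a in r[:2]: print(a["at"],a["conf"],onplane("wrist",a["at"],10,s))
E
python3 shoe.py pics/w1.png
```

```text
1.9 [ 498.5 -219.2  313.9] [-180.    0.   85.] [ 0.2 -0.2 -0.7]
[ 533  153   34  117 1748]
medz 109.99666741220875
outer rect ((789.6908569335938, -255.82281494140625), (152.51934814453125, 28.77337646484375), 85.86994171142578)
depth rect ((737.2167358398438, -233.9170684814453), (119.00953674316406, 3.715512275695801), 85.71788787841797)
[333.0, 197.0] 0.78 [[ 513.3 -213.6   10. ]]
```

View pics/w1.png

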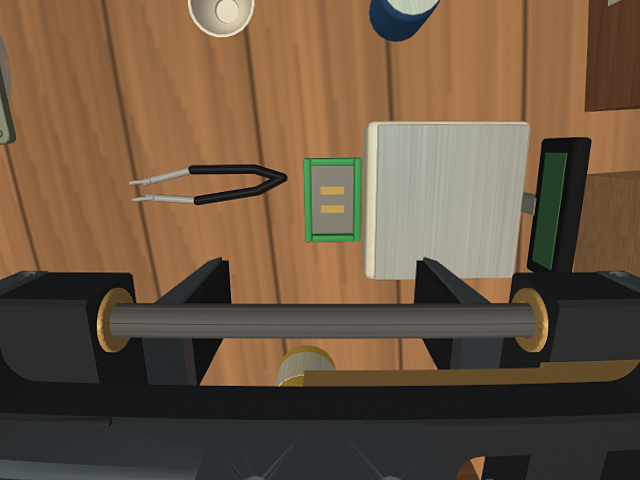

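The shoe is at pixels (304–361, 158–241) and the tongs tip is left of it at (287,178). My green mask picked up the display instead, so I'll restrict it.

```bash
sed -i 's/^n,l,st/m[:,480:]=0\nn,l,st/' shoe.py; python3 shoe.py pics/w1b.png
```

```text
2.0 [ 497.4 -220.3  313.6] [-179.9    0.    84.9] [-0.7  0.  -0.8]
[ 304  157   58   84 1763]
medz 24.464784045429667
outer rect ((511.57550048828125, -216.14683532714844), (105.46160888671875, 70.78633880615234), 85.75413513183594)
depth rect ((511.60235595703125, -216.1929168701172), (105.386474609375, 70.89318084716797), 85.6329345703125)
[333.2, 196.0] 0.96 [[ 512.4 -213.3   10. ]]
```

>>> {"api": "send_rows", "payload": {
  "targets": [
    [[0,0,0.005,0.015,0.21,-0.03,-1],[0,0,0.005,0.015,0.21,-0.03,-1],[0,0,0.005,0.015,0.21,-0.03,-1],[0,0,0.005,0.015,0.21,-0.03,-1],[0,0,0.005,0.015,0.21,-0.03,-1],[0,0,0.005,0.015,0.21,-0.03,-1],[0,0,0.005,0.015,0.21,-0.03,-1],[0,0,0.005,0.015,0.21,-0.03,-1],[0,0,0,0,0,0,-1],[0,0,0,0,0,0,-1]]
  ]
}}

```text
time_s: 3.1
ee_pos: [521.9, 115.7, 265.7]
ee_rot: [-180.0, 0.1, 88.6]
force: [-0.2, -0.5, 1.1]
gripper_width: 91.5
gripper_force: 0.0
```

```bash
cat > packs.py <<'E'
from h import *
np.set_printoptions(precision=1,suppress=True)
s,p,d=snap("wrist","pics/w2.png"); print(s["time_s"],s["ee_pos"],s["ee_rot"],s["force"])
P,u,v=cloud("wrist",d,s); hsv=cv2.cvtColor(p,cv2.COLOR_RGB2HSV)[v,u]
for nm,y in(("A",300),("B",170)):
    m=(abs(P[:,2]-142)<8)&(abs(P[:,0]-524)<40)&(abs(P[:,1]-y)<55)
    Q=P[m]; print(nm,len(Q),np.median(Q[:,2]) if len(Q) else 0, cv2.minAreaRect(Q[:,:2].astype(np.float32)) if len(Q)>5 else 0, "u",u[m].min() if m.any() else 0,v[m].min() if m.any() else 0)
E
python3 packs.py
```

```text
3.1 [521.9 115.7 265.7] [-180.     0.1   88.6] [-0.2 -0.5  1.1]
A 1786 142.64062156271902 ((526.6314697265625, 277.5446472167969), (23.531335830688477, 35.61497497558594), 89.09027099609375) u 299 0
B 4079 142.87069504331708 ((525.0357666015625, 171.28164672851562), (70.54922485351562, 36.14094924926758), 88.94159698486328) u 301 118
```

View pics/w2.png

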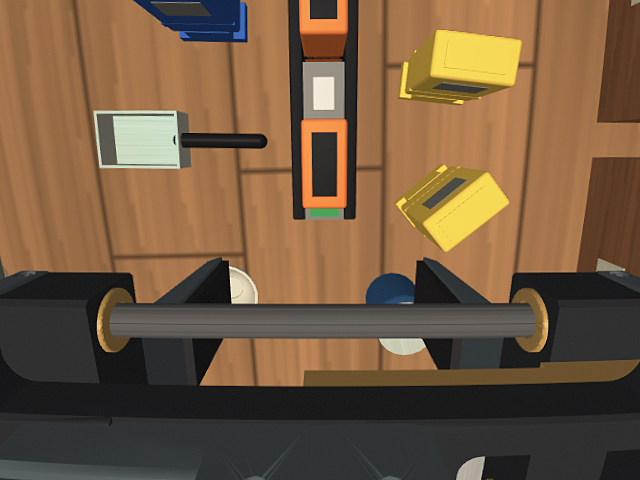

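The wrist view shows pack_b's top at (324,163), with pack_a above it at (324,25). A yellow look-alike is near the right finger at (450,205), so I'll open to only about 60 mm. Now I move over pack_b.

>>> {"api": "send_rows", "payload": {
  "targets": [
    [[0,0,0.004,0.008,0.14,-0.1,-0.32],[0,0,0,0.008,0.14,-0.1,-0.32],[0,0,0,0,0,-0.16,-0.32],[0,0,0,0,0,-0.17,-0.32],[0,0,0,0,0,0,-0.32],[0,0,0,0,0,0,-0.32]]
  ]
}}

```text
time_s: 3.75
ee_pos: [525.9, 170.8, 160.7]
ee_rot: [180.0, 0.0, 88.8]
force: [0.6, 0.4, 0.3]
gripper_width: 60.2
gripper_force: 0.0
```

>>> {"api": "send_rows", "payload": {
  "targets": [
    [[0,0,0,0,0,-0.11,-0.32],[0,0,0,0,0,-0.11,-0.32],[0,0,0,0,0,-0.11,-0.32],[0,0,0,0,0,0,-0.32],[0,0,0,0,0,0,1],[0,0,0,0,0,0,1],[0,0,0,0,0,0,1],[0,0,0,0,0,0,1],[0,0,0,0,0,0,1],[0,0,0,0,0,0,1]]
  ],
  "grip_force": 40
}}

```text
time_s: 4.75
ee_pos: [526.1, 172.4, 95.4]
ee_rot: [179.9, -0.0, 88.9]
force: [-0.8, -1.1, 7.6]
gripper_width: 35.7
gripper_force: 40.0
```

>>> {"api": "send_rows", "payload": {
  "targets": [
    [[0,0,0,0,0,0.005,1],[0,0,0,0,0,0.005,1],[0,0,0,0,0,0,1]]
  ]
}}

```text
time_s: 5.05
ee_pos: [524.8, 172.1, 95.5]
ee_rot: [-179.9, 0.0, 88.9]
force: [0.2, 0.4, -1.5]
gripper_width: 36.0
gripper_force: 40.0
```

>>> {"api": "send_rows", "payload": {
  "targets": [
    [[0,0,0,0,0,0.005,1],[0,0,0,0,0,0,1]]
  ]
}}

```text
time_s: 5.25
ee_pos: [524.9, 172.2, 96.5]
ee_rot: [-179.9, 0.0, 88.9]
force: [-0.7, 0.9, -3.6]
gripper_width: 35.4
gripper_force: 40.0
```

>>> {"api": "send_rows", "payload": {
  "targets": [
    [[0,0,0,0,0,0.005,1],[0,0,0,0,0,0,1]]
  ]
}}

```text
time_s: 5.45
ee_pos: [524.8, 172.3, 97.2]
ee_rot: [-179.9, -0.0, 88.9]
force: [-0.5, 0.9, -9.2]
gripper_width: 35.8
gripper_force: 40.0
```

>>> {"api": "send_rows", "payload": {
  "targets": [
    [[0,0,0,0,0,0.005,1],[0,0,0,0,0,0,1]]
  ]
}}

```text
time_s: 5.65
ee_pos: [524.8, 171.9, 98.4]
ee_rot: [-179.9, 0.0, 88.9]
force: [0.0, 0.6, -9.0]
gripper_width: 35.7
gripper_force: 40.0
```

>>> {"api": "send_rows", "payload": {
  "targets": [
    [[0,0,0,0,0,0.005,1],[0,0,0,0,0,0,1]]
  ]
}}

```text
time_s: 5.85
ee_pos: [524.9, 172.1, 100.1]
ee_rot: [-179.9, 0.0, 88.9]
force: [-0.9, 0.1, -7.4]
gripper_width: 36.0
gripper_force: 40.0
```

>>> {"api": "send_rows", "payload": {
  "targets": [
    [[0,0,0,0,0,0.005,1],[0,0,0,0,0,0,1]]
  ]
}}

```text
time_s: 6.05
ee_pos: [524.9, 172.2, 101.3]
ee_rot: [-180.0, 0.0, 88.9]
force: [-2.7, 0.0, -4.2]
gripper_width: 36.1
gripper_force: 40.0
```

>>> {"api": "send_rows", "payload": {
  "targets": [
    [[0,0,0,0,0,0.01,1],[0,0,0,0,0,0.01,1],[0,0,0,0,0,0,1]]
  ]
}}

```text
time_s: 6.35
ee_pos: [524.9, 172.2, 105.5]
ee_rot: [-180.0, -0.0, 88.9]
force: [-4.0, 0.4, -2.9]
gripper_width: 35.7
gripper_force: 40.0
```

Run:
```python
from h import *
for c in("top","scene"):
    s,p,d=snap(c,f"pics/{c}3.png"); P,u,v=cloud(c,d,s)
    hsv=cv2.cvtColor(p,cv2.COLOR_RGB2HSV)[v,u]
    for y in(300,170):
        m=(hsv[:,0]>4)&(hsv[:,0]<14)&(hsv[:,1]>180)&(abs(P[:,0]-525)<40)&(abs(P[:,1]-y)<45)&(P[:,2]>120)&(P[:,2]<180)
        print(c,y,m.sum(),np.percentile(P[m][:,2],[50,80,95]).round(1) if m.sum() else 0)
```

```text
top 300 132 [141.1 144.1 148.2]
top 170 0 0
scene 300 69 [141.4 143.5 145.3]
scene 170 202 [145.8 151.7 153.8]
```

Pack_b has clicked free and risen about 9 mm with the gripper, so I lift it straight out.

>>> {"api": "send_rows", "payload": {
  "targets": [
    [[0,0,0,0,0,0.04,1],[0,0,0,0,0,0.05,1],[0,0,0,0,0,0.05,1],[0,0,0,0,0,0.05,1],[0,0,0,0,0,0.05,1],[0,0,0,0,0,0.08,1],[0,0,0,0,0,0.1,1],[0,0,0,0,0,0.1,1],[0,0,0,0,0,0.1,1],[0,0,0,0,0,0.05,1],[0,0,0,0,0,0,1]]
  ]
}}

```text
time_s: 7.55
ee_pos: [526.5, 172.5, 241.0]
ee_rot: [179.7, -0.1, 88.9]
force: [0.3, 0.2, -3.8]
gripper_width: 36.1
gripper_force: 40.0
```

Run:
```python
from h import *
s,p,d=snap("scene"); cv2.imwrite("pics/s4.png",cv2.resize(p[80:320,230:500,::-1],None,fx=2.4,fy=2.4))
print(s["force"],s["torque"],s["ee_pos"])
```

```text
[ 0.34529135  0.18609813 -3.80151957] [ 0.03453831 -0.12305095 -0.01163447] [526.53481557 172.45987531 240.99358889]
```

View pics/s4.png

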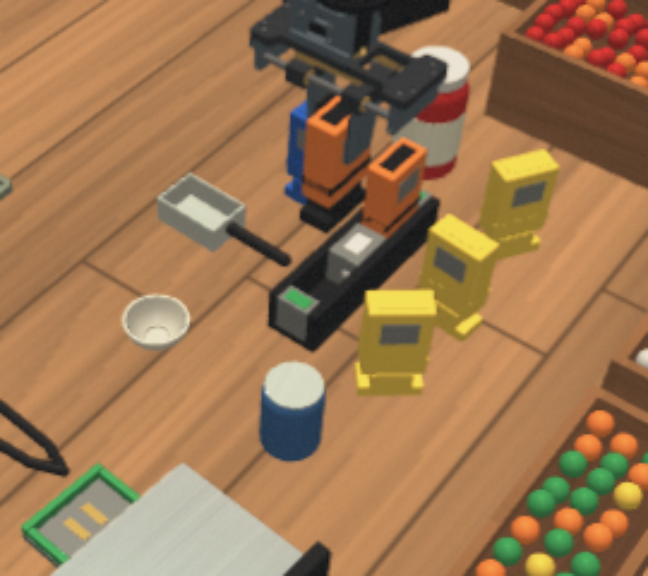

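Pack_b hangs upright and clear of the charger at (335,160), and pack_a is still home at (395,185). Now I carry it to the shoe.

>>> {"api": "send_rows", "payload": {
  "targets": [
    [[0,0,0,0,-0.06,0,1],[0,0,0,0,-0.12,0,1],[0,0,0,0,-0.18,0,1],[0,0,-0.007,-0.015,-0.22,0,1],[0,0,-0.007,-0.015,-0.22,0,1],[0,0,-0.007,-0.015,-0.22,0,1],[0,0,-0.007,-0.015,-0.22,0,1],[0,0,-0.007,-0.015,-0.22,0,1],[0,0,0,0,-0.18,0,1],[0,0,0,0,-0.14,0,1],[0,0,0,0,-0.1,0,1],[0,0,0,0,-0.06,0,1]]
  ]
}}

```text
time_s: 8.8
ee_pos: [509.1, -217.9, 237.6]
ee_rot: [-179.9, -0.0, 85.6]
force: [0.2, 0.7, -4.4]
gripper_width: 35.7
gripper_force: 40.0
```

>>> {"api": "send_rows", "payload": {
  "targets": [
    [[0,0,0,0,0,-0.1,1],[0,0,0,0,0,-0.15,1],[0,0,0,0,0,-0.1,1],[0,0,0,0,0,-0.05,1],[0,0,0,0,0,0,1],[0,0,0,0,0,0,1],[0,0,0,0,0,0,1]]
  ]
}}

```text
time_s: 9.5
ee_pos: [511.2, -216.1, 160.3]
ee_rot: [179.9, 0.1, 85.8]
force: [-0.2, 0.8, -4.0]
gripper_width: 35.7
gripper_force: 40.0
```

Run:
```python
from h import *
np.set_printoptions(precision=1,suppress=True)
print(env.state()["ee_pos"],env.state()["ee_rot"])
for c in("scene","wrist"):
    s,p,d=snap(c)
    cv2.imwrite(f"pics/{c}5.png",p[...,::-1] if c=="wrist" else cv2.resize(p[180:380,150:400,::-1],None,fx=3,fy=3))
    P,u,v=cloud(c,d,s); hsv=cv2.cvtColor(p,cv2.COLOR_RGB2HSV)[v,u]
    m=(hsv[:,0]>45)&(hsv[:,0]<85)&(hsv[:,1]>110)&(abs(P[:,2]-24)<7)&(abs(P[:,0]-511)<60)&(abs(P[:,1]+216)<80)
    print(c,"kerb",m.sum(),cv2.minAreaRect(P[m][:,:2].astype(np.float32)) if m.sum()>5 else 0)
    m=(P[:,2]>72)&(P[:,2]<220)&(abs(P[:,0]-511)<28)&(abs(P[:,1]+216)<60)&((hsv[:,0]<14)&(hsv[:,0]>4)&(hsv[:,1]>150))
    print("pack",m.sum(),P[m].min(0) if m.any() else 0,P[m].max(0) if m.any() else 0)
```

```text
[ 511.2 -216.1  160.3] [179.9   0.1  85.8]
scene kerb 185 ((504.5498046875, -217.92434692382812), (105.33731842041016, 60.34032440185547), 85.7020034790039)
pack 544 [ 484.  -255.8   90.7] [ 531.4 -187.1  210.2]
wrist kerb 1816 ((513.4099731445312, -191.31011962890625), (55.60857391357422, 71.3568344116211), 85.71273040771484)
pack 8227 [ 491.1 -233.2   90.5] [ 530.8 -181.1  209.7]
```

View pics/scene5.png

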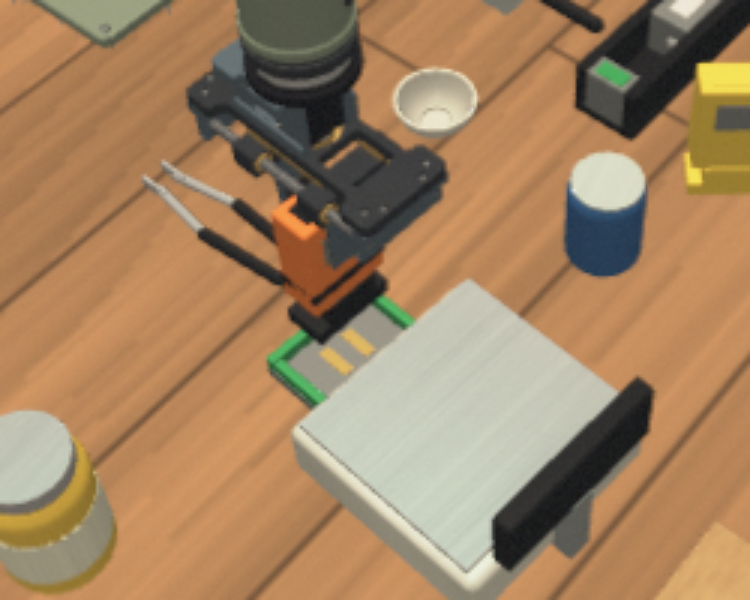

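View pics/wrist5.png

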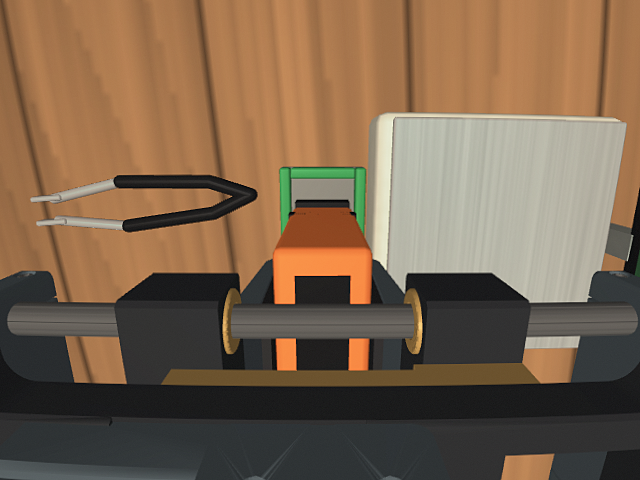

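The pack hangs upright, its foot centred over the shoe: kerb seen at (280–366, 168–230), foot at (322,205). I lower it.

>>> {"api": "send_rows", "payload": {
  "targets": [
    [[0,0,0,0.006,0,-0.08,1],[0,0,0,0,0,-0.08,1],[0,0,0,0,0,-0.06,1],[0,0,0,0,0,-0.04,1],[0,0,0,0,0,-0.03,1],[0,0,0,0,0,0,1],[0,0,0,0,0,0,1]]
  ]
}}

```text
time_s: 10.3
ee_pos: [511.9, -216.0, 101.4]
ee_rot: [179.9, 0.0, 85.8]
force: [-0.5, 0.6, -4.4]
gripper_width: 35.7
gripper_force: 40.0
```

>>> {"api": "send_rows", "payload": {
  "targets": [
    [[0,0,0,0,0,-0.01,1],[0,0,0,0,0,-0.01,1],[0,0,0,0,0,0,1]]
  ]
}}

```text
time_s: 10.6
ee_pos: [511.4, -215.8, 96.9]
ee_rot: [-180.0, -0.0, 85.8]
force: [0.3, 1.1, -4.5]
gripper_width: 35.6
gripper_force: 40.0
```

>>> {"api": "send_rows", "payload": {
  "targets": [
    [[0,0,0,0,0,-0.008,1],[0,0,0,0,0,0,1]]
  ]
}}

```text
time_s: 10.8
ee_pos: [511.4, -215.8, 95.2]
ee_rot: [-180.0, -0.0, 85.8]
force: [-0.7, 0.5, -3.8]
gripper_width: 35.9
gripper_force: 40.0
```

>>> {"api": "send_rows", "payload": {
  "targets": [
    [[0,0,0,0,0,-0.005,1],[0,0,0,0,0,0,1]]
  ]
}}

```text
time_s: 11.0
ee_pos: [511.5, -215.8, 94.3]
ee_rot: [-180.0, -0.0, 85.8]
force: [-0.2, 0.3, -4.1]
gripper_width: 36.2
gripper_force: 40.0
```

>>> {"api": "send_rows", "payload": {
  "targets": [
    [[0,0,0,0,0,-0.005,1],[0,0,0,0,0,0,1]]
  ]
}}

```text
time_s: 11.2
ee_pos: [511.7, -215.9, 93.5]
ee_rot: [180.0, 0.0, 85.8]
force: [0.7, -0.3, -3.4]
gripper_width: 35.9
gripper_force: 40.0
```

>>> {"api": "send_rows", "payload": {
  "targets": [
    [[0,0,0,0,0,-0.005,1],[0,0,0,0,0,0,1]]
  ]
}}

```text
time_s: 11.4
ee_pos: [511.7, -215.9, 93.4]
ee_rot: [180.0, 0.0, 85.8]
force: [-2.6, 0.7, 3.7]
gripper_width: 35.9
gripper_force: 40.0
```

It's touching down: the force went from -3.4 to +3.7 N. I release, opening partially, and withdraw upward.

>>> {"api": "send_rows", "payload": {
  "targets": [
    [[0,0,0,0,0,0,0],[0,0,0,0,0,0,-0.32],[0,0,0,0,0,0,-0.32],[0,0,0,0,0,0,-0.32],[0,0,0,0,0,0.05,-0.32],[0,0,0,0,0,0.1,-0.32],[0,0,0,0,0,0.15,-0.32],[0,0,0,0,0,0.2,-0.32],[0,0,0,0,0,0.2,-0.32],[0,0,0,-0.15,-0.15,0,-0.32],[0,0,0,-0.15,-0.15,0,-0.32],[0,0,0,0,0,0,-0.32]]
  ]
}}

```text
time_s: 12.6
ee_pos: [448.8, -278.3, 233.6]
ee_rot: [-180.0, 0.1, 85.5]
force: [-0.4, 0.4, 0.1]
gripper_width: 60.4
gripper_force: 0.0
```

Run:
```python
from h import *
np.set_printoptions(precision=1,suppress=True)
for c in("scene","top"):
    s,p,d=snap(c,f"pics/{c}6.png"); P,u,v=cloud(c,d,s); hsv=cv2.cvtColor(p,cv2.COLOR_RGB2HSV)[v,u]
    for nm,x,y,z in(("shoe",512,-216,140),("A",525,300,142)):
        m=(abs(P[:,2]-z)<7)&(abs(P[:,0]-x)<30)&(abs(P[:,1]-y)<50)
        print(c,nm,m.sum(),np.median(P[m][:,2]) if m.any() else 0,cv2.minAreaRect(P[m][:,:2].astype(np.float32)) if m.sum()>5 else 0)
```

```text
scene shoe 466 140.03146510108212 ((511.2831726074219, -218.4039306640625), (70.7905044555664, 38.5958366394043), 85.95112609863281)
scene A 257 141.88801528036572 ((527.0858764648438, 300.6512451171875), (72.5520248413086, 36.62857437133789), 87.81244659423828)
top shoe 307 140.48543723930993 ((509.5597229003906, -217.21966552734375), (70.6987533569336, 36.212406158447266), 85.1570053100586)
top A 284 141.52991241529276 ((524.832275390625, 299.7921447753906), (68.12062072753906, 34.303585052490234), 89.66911315917969)
```

View pics/scene6.png

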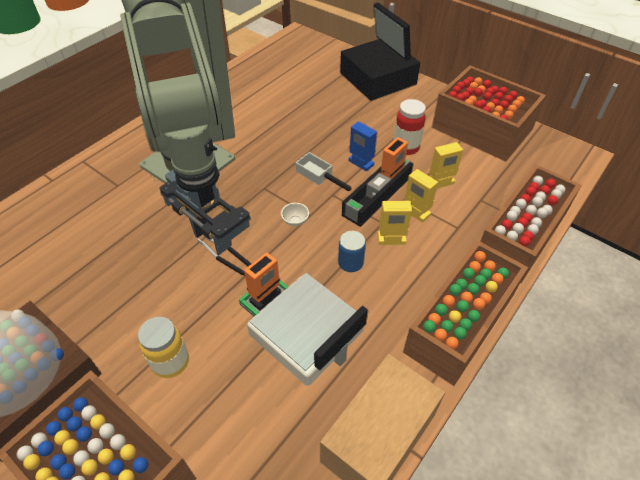

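Pack_b stands upright inside the kerb at (263,280), with its top at z = 140 mm. Pack_a is home at (395,155) and everything else is where it was. I'm handing in.

```bash
python3 -c "
from workcell import env
print(env.job_done())"
```

```text
the job is handed in; nothing more can be done
None
```

Pack_b was the released one: I pulled it out through its click, stood it upright inside the shoe's green kerb and let go, with pack_a untouched in its well, and handed the job in at about 12.7 s.

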